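Sort sealed cartridges by weight and press the heavy one home

ROBOT

A 7-joint arm with a two-finger parallel gripper is mounted at the origin on a cart in front of the work surface, level with it; the furniture and walls round the work are solid. World frame = base frame: x ahead of the robot, y to its left, z up, the work surface at z = 0. Lengths are in m, angles in degrees, forces in N, time in s.
With the tool pointing down it reaches from about 0.425 to 0.95 m from the base axis. Payload 4.7 kg.
Tool frame: the origin (TCP) lies at the very end of the fingers, on their centre line; the grasp point (between the pads) lies 19 mm behind it (env.tcp_to_grasp is the distance from the TCP to the grasp point, in m); z points along the fingers, y is the line along which they close (so a half turn about z gives the same grasp; the last joint's range is limited). The gripper opens to 85 mm and grips with 20 to 120 N. Pads are 22 mm wide; open, the fingers measure 114 mm over their backs; the gripper's body (76 mm by 85 mm) begins 54 mm behind the grasp point. The pads swing forward as they close: fully open they stand 13 mm farther back than shut.
Start: joints at [63.948, 26.849, -2.785, 87.806, 1.381, 65.374, -4.715], TCP at [0.279, -0.615, 0.231] pointing down, gripper open.
Joint ranges: [-148.3, 148.3], [-19.14, 114.17], [-79.39, 73.82], [5.75, 140.21], [-59.74, 239.74], [12.07, 113.84], [-152.46, 152.46]. Speed limits (degrees/s): [147.25, 147.25, 180, 180, 180, 180, 180].

INTERFACE

Orientations are given as [roll, pitch, yaw] about the fixed x, y, z axes, in that order (R = Rz(yaw) Ry(pitch) Rx(roll)).
In Python, from station import readout, viewer, env gives the robot as it stands.
- The arm moves only by the tool play_rows, never from a script. Its argument "motion" is a list of rows, each a list of 3 entries, a list of its own where there are three numbers: the shift along the world's x, y, z in mm, then the turn, a rotation vector about the world's x, y, z in rad, then the closure, from 0 (fully open) to 1 (shut). In form: [[[tx, ty, tz], [rx, ry, rz], gripper], ...]. A call has exactly 10 rows; each row shifts and turns the commanded pose from where the row before left it; what a row does not reach is not made up. A row lasts 1/8 s, in which the tool goes at most 62.5 mm and 10.7 degrees, less where a joint would pass 70% of its speed; a pose out of reach is approached as far as the arm can. A call with a gripper value outside its range is refused whole. The fingers move at their own pace and stop on an object; "newtons" is the grip in N (left out, the last holds). Time passes only in rows, so rows that do not move let the fingers close, or fill a call up. It gives the time, the measured TCP pose, the force, the opening and the grip force at its end, in the units of the state.
- readout.observe(): the state, without advancing time (a new reading comes with each control period).
- viewer.read_camera(name): name is "scene" or "side" or "wrist"; returns the picture (400x640x3 uint8, red, green, blue); there is no depth.
- viewer.camera_model(name): a dict with "fov_y" (degrees; the focal length in pixels is half the picture's height over the tangent of half this angle, whatever the lens; pixels are square), "cx", "cy" (the principal point, pixels), "rvec" (rotation vector, rad) and "tvec" (3), from world to camera coordinates, as OpenCV has them; the wrist camera has in their place "tool_from_camera" (4x4, takes a point from camera to tool coordinates, whose origin is the TCP and whose axes are the flange's). Camera axes: x right, y down, z forward; pixel columns grow to the right and rows downward; lengths in m; the calibration is good to about 2 mm. A picture is of the moment at which its call begins: read the wrist's pose just before it. camera_model takes no time and is no camera call.
- env.finish_job(): hands the job in; it is judged then, once.
The state is a dict: "time": time; "joints": joint angles; "joint_vel": joint speeds; "joint_efforts": joint torques, N m; "position": TCP position; "ee_rot": TCP orientation; "force": force on the tool from outside, world axes, zero at the start; "torque": the same for the moment, N m; "opening": finger opening in m; "grasp_force": force on a finger pad.
Only numpy, scipy, OpenCV 4.12 (cv2) and the standard library are available. Lean on these libraries where they do the work, as an engineer would, in place of code of your own. Each camera call takes 0.05 s, during which the arm holds its last target. There are 200 camera calls.

TASK

The rack holds three identical-looking sealed cartridges, one with a steel core and two much lighter with plastic cores: lift each just clear, feel its weight at the wrist, and stand the two light ones upright in the blue tray. Lower the heavy one into the metal dock, feel for its hidden seat, press it down with about 15 N (at least 8, never over 30) for half a second and leave it there. Keep the cartridges upright and lower than a hand's breadth (10 cm) over the bench, set them down gently, and leave the mouse, the jar and the two measuring tools alone.

Things in the scene. Friction and masses are not known exactly. Their poses are not given: they have to be found in the camera images.
- cartridge_1: one of three identical sealed white cans, blue lid and band, 34 mm in diameter, 80 mm tall; origin: centre of its underside, z up its axis. Starts upright in a rack well. Exactly one, a different one each time whatever its name or place, has a steel core (2.8 to 3.6 N in all), the others a plastic core (1.0 N). The core has 1.5 mm of play inside
- cartridge_2: one of three identical sealed white cans, blue lid and band, 34 mm in diameter, 80 mm tall; origin: centre of its underside, z up its axis. Starts upright in a rack well. Exactly one, a different one each time whatever its name or place, has a steel core (2.8 to 3.6 N in all), the others a plastic core (1.0 N). The core has 1.5 mm of play inside
- cartridge_3: one of three identical sealed white cans, blue lid and band, 34 mm in diameter, 80 mm tall; origin: centre of its underside, z up its axis. Starts upright in a rack well. Exactly one, a different one each time whatever its name or place, has a steel core (2.8 to 3.6 N in all), the others a plastic core (1.0 N). The core has 1.5 mm of play inside
- rack: grey rack block 64 x 196 x 26 mm, fixed; origin at the centre of its underside, y along its length. Three wells 37 mm wide at y = -62, 0 and +62 mm, 20 mm deep (well floor 6 mm above the bench), so a cartridge's top stands 60 mm above the rack
- dock: aluminium block 70 x 70 mm with green side strips on a dark plate 94 x 78 mm, 38 mm high in all, fixed; origin: centre of its underside. One round upright bore in the middle, 36 mm wide, 3 mm chamfer. A black seat in the bore stops the cartridge; its height is not given: 16 to 30 mm below the mouth, different each time. The seat is rigid below 60 N
- dock_mouth (a point): centre of the dock's bore at its mouth, level with the block's top face, 38 mm above the bench; z up
- vial_tray: low blue tray, 86 x 126 mm outside, walls 24 mm high and 2 mm thick, floor 2.4 mm above the bench, fixed; origin at the centre of its underside, y along its length. It has room for two cartridges side by side along y
- mouse: black computer mouse, 108 x 62 x 36 mm, loose bystander; origin under its centre
- plate_50: measuring plate standing on its 50 mm face, thin shaft up, 88 mm tall, loose bystander; origin under its centre
- cone_40: measuring cone standing on its 40 mm face, thin shaft up, 82 mm tall, loose bystander; origin under its centre
- jar_a: sample jar with a white lid, 54 mm wide, 62 mm tall, loose bystander; origin under its centre
There are look-alikes about, which are no part of the job. Of the things that look like the dock, the largest one is meant.

How it is judged:
By the outcome, as a careful person would: the job done as asked, in the order asked, and still so for the second after the job is handed in, with the robot touching nothing.
It also fails if it takes over 67 s, if anything falls off the work surface, if the arm or the gripper's body presses on something with over 40 N, if the wrist force passes 120 N, or if a joint passes its speed limit or range.

## Working session

There is one attempt and no reset: what is moved stays moved. The work goes in short steps, Python scripts to look and compute and a tool call to move; the robot and the scene stay as the last step left them, time stands still between calls to the robot, and variables do not carry over. Pictures are saved under pics/ and viewed, at most 10 in all, crops included, and the job is handed in when it is done.

Besides the shell and the picture viewer there is one more tool, called after ">>>" by a JSON object that holds its "fn" and its "kwargs". play_rows: Moves the arm, as the interface text tells. Its arguments: {"type":"object","properties":{"motion":{"type":"array"},"newtons":{"type":"number"}},"required":["motion"]}

```bash
mkdir -p pics
cat > h.py <<'E'
import numpy as np, cv2
from station import readout, viewer, env
def save(name,fn):
    im=viewer.read_camera(name); cv2.imwrite('pics/'+fn,im[:,:,::-1]); return im
def ray(name,u,v,z,m=None):
    m=m or viewer.camera_model(name); f=200/np.tan(np.radians(m['fov_y']/2))
    d=np.array([(u-m['cx'])/f,(v-m['cy'])/f,1.])
    if 'rvec' in m:
        R=cv2.Rodrigues(np.array(m['rvec'],float))[0]; o=-R.T@np.array(m['tvec']).ravel(); d=R.T@d
    else:
        from scipy.spatial.transform import Rotation as Ro
        s=readout.observe(); T=np.array(m['tool_from_camera']); Rt=Ro.from_euler('xyz',s['ee_rot'],degrees=True).as_matrix()
        o=Rt@T[:3,3]+s['position']; d=Rt@T[:3,:3]@d
    return o+d*(z-o[2])/d[2]
E
python3 - <<'E'
from h import *
for n in ['scene','side']:
    save(n,n+'1.png'); print(n,viewer.camera_model(n))
print(viewer.camera_model('wrist')); print(readout.observe(), env.tcp_to_grasp)
E
```

```text
scene {'fov_y': 47.20765401908161, 'cx': 317.2422460796979, 'cy': 195.90963122867325, 'rvec': array([ 1.05873556,  2.64362653, -0.71985256]), 'tvec': array([ 0.33496687, -0.42340527,  1.35278991])}
side {'fov_y': 53.56475143815686, 'cx': 321.38326137159646, 'cy': 201.96563095801855, 'rvec': array([ 1.84149389,  1.7616127 , -0.62720538]), 'tvec': array([-0.14451321, -0.43280275,  1.33742975])}
{'fov_y': 68.69388800768802, 'cx': 320.84511987840096, 'cy': 203.90308260813595, 'tool_from_camera': array([[-2.17186272e-04, -9.48181811e-01, -3.17728195e-01,
         8.16014531e-02],
       [ 9.99998953e-01,  2.48602342e-04, -1.42545191e-03,
        -3.17675914e-04],
       [ 1.43057555e-03, -3.17728172e-01,  9.48180764e-01,
        -1.42445380e-01],
       [ 0.00000000e+00,  0.00000000e+00,  0.00000000e+00,
         1.00000000e+00]])}
{'time': 0.1, 'joints': array([63.9499635 , 26.89235514, -2.78634523, 87.8690522 ,  1.38207666,
       65.37475923, -4.71447148]), 'joint_vel': array([-0.04520927,  0.01437515,  0.03905409, -0.15054936,  0.02575819,
       -0.08071949,  0.12263132]), 'joint_efforts': array([ 1.17686111e-03, -5.11511886e+01, -4.69996990e-02, -2.38391000e+01,
        1.07278110e-02,  4.40522490e-03,  7.50066351e-05]), 'position': array([ 0.27858532, -0.61423442,  0.2303543 ]), 'ee_rot': array([-1.79897516e+02,  3.85072874e-03,  2.43992220e+01]), 'force': array([ 0.07624976, -0.23276807,  0.52672647]), 'torque': array([-0.0400181 , -0.01389404, -0.03552346]), 'grasp_force': 0.0, 'opening': 0.08544111580093626} 0.0187
```

View pics/scene1.png

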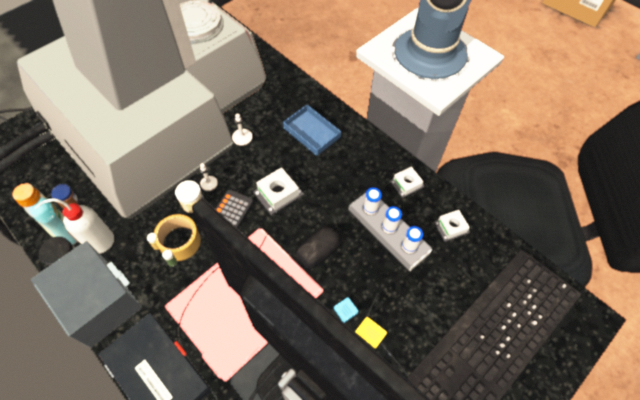

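View pics/side1.png

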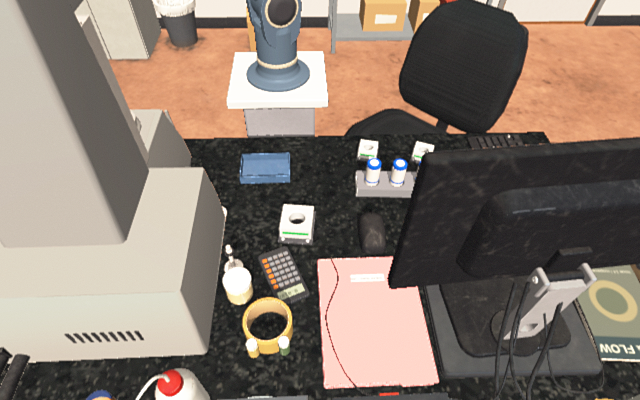

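The scene view shows three cans in the rack at (373,200), (393,219) and (413,239), and the tray at (312,130). Three things look like the dock: a large one at (278,188) and small ones at (407,181) and (453,224). The large one fits the description, so I'll check it in a close crop.

Run:
```python
import cv2
a=cv2.imread('pics/scene1.png')[95:275,230:470]; cv2.imwrite('pics/c1.png',cv2.resize(a,None,fx=3.3,fy=3.3,interpolation=cv2.INTER_CUBIC))
b=cv2.imread('pics/side1.png')[135:260,230:440]; cv2.imwrite('pics/c2.png',cv2.resize(b,None,fx=3.8,fy=3.8,interpolation=cv2.INTER_CUBIC))
```

```text
(no output)
```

View pics/c1.png

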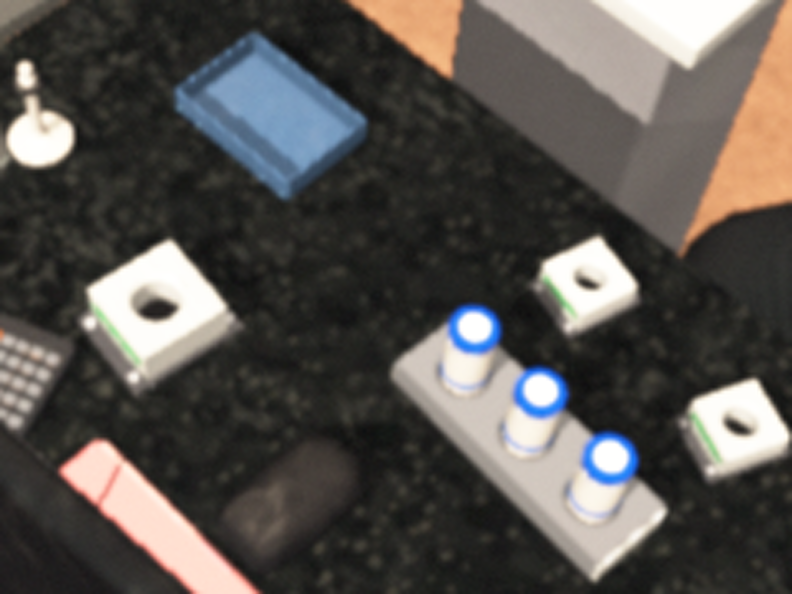

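View pics/c2.png

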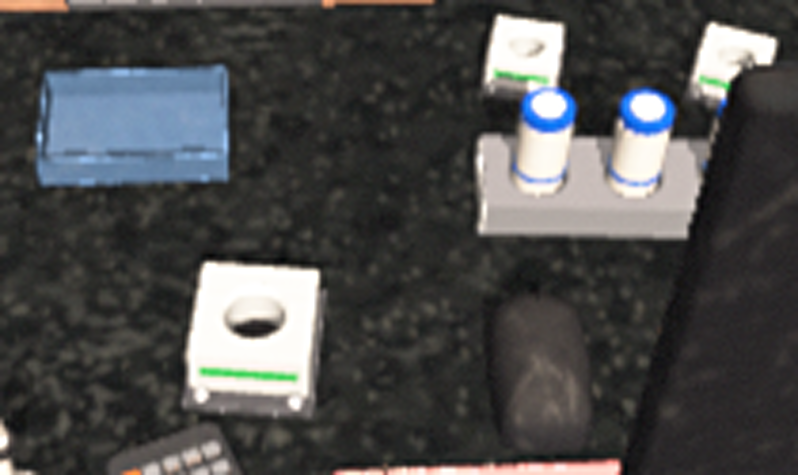

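Run:
```python
from h import *
def g(n,l,z):
    for u,v in l:
        s,o=(3.3,(230,95)) if n=='scene' else (3.8,(230,135))
        p=ray(n,o[0]+(u+.5)/s-.5,o[1]+(v+.5)/s-.5,z); print(n,(p*1000).round(),round(np.hypot(*p[:2]),3))
g('scene',[(475,327),(541,392),(610,459)],.086); g('side',[(549,108),(647,109)],.086)
print('dock');g('scene',[(155,301),(168,240),(232,307),(143,378),(88,300)],.038); g('side',[(254,317),(203,262),(320,268),(314,368),(192,360)],.038)
print('tray');g('scene',[(255,36),(366,128),(288,195),(177,97)],.024); g('side',[(47,68),(228,67)],.024)
print('small');g('scene',[(590,279),(740,422)],.03)
print('mouse,cone');g('scene',[(290,495),(38,140)],.02)
```

```text
scene [526. 242.  86.] 0.579
scene [531. 305.  86.] 0.612
scene [535. 367.  86.] 0.649
side [528. 242.  86.] 0.581
side [531. 303.  86.] 0.611
dock
scene [649.  56.  38.] 0.651
scene [608.  23.  38.] 0.608
scene [613.  97.  38.] 0.621
scene [696.  97.  38.] 0.703
scene [683.  23.  38.] 0.683
side [650.  55.  38.] 0.652
side [606.  24.  38.] 0.606
side [613.  95.  38.] 0.62
side [688.  89.  38.] 0.694
side [680.  19.  38.] 0.68
tray
scene [421. -85.  24.] 0.429
scene [422.  42.  24.] 0.424
scene [510.  47.  24.] 0.512
scene [508. -81.  24.] 0.514
side [414. -87.  24.] 0.423
side [416.  39.  24.] 0.418
small
scene [406. 253.  30.] 0.479
scene [421. 400.  30.] 0.58
mouse,cone
scene [678. 224.  20.] 0.714
scene [ 612. -125.   20.] 0.624
```

Run:
```python
from h import *
for n,u,v,z in [('scene',262,85,0),('scene',228,152,0),('scene',130,210,0),('scene',265,75,.05),('scene',180,65,.2),('side',190,165,0),('side',220,180,0),('side',190,100,.2),('side',180,125,.1),('side',420,285,.1),('side',390,285,.1),('side',390,285,.2)]:
    print(n,u,v,z,(ray(n,u,v,z)*1000).round())
```

```text
scene 262 85 0 [ 446. -242.    0.]
scene 228 152 0 [ 658. -125.    0.]
scene 130 210 0 [ 929. -150.    0.]
scene 265 75 0.05 [ 444. -224.   50.]
scene 180 65 0.2 [ 653. -255.  200.]
side 190 165 0 [ 431. -225.    0.]
side 220 180 0 [ 489. -140.    0.]
side 190 100 0.2 [ 427. -180.  200.]
side 180 125 0.1 [ 390. -234.  100.]
side 420 285 0.1 [860. 278. 100.]
side 390 285 0.1 [858. 224. 100.]
side 390 285 0.2 [911. 200. 200.]
```

```bash
python3 - <<'E'
from h import *
for n in ['scene','side']:
    m=viewer.camera_model(n); f=200/np.tan(np.radians(m['fov_y']/2)); K=np.array([[f,0,m['cx']],[0,f,m['cy']],[0,0,1]])
    P=np.array([[.43,-.23,z] for z in (0,.1,.2,.3,.4)]+[[.279,-.615,.23],[.3,-.4,.3]])
    print(n,cv2.projectPoints(P,np.array(m['rvec']),np.array(m['tvec']),K,None)[0][:,0].round())
E
python3 - <<'E'
import cv2,numpy as np
a=cv2.imread('pics/scene1.png')[0:200,0:330];b=cv2.imread('pics/side1.png')[0:200,0:330]
cv2.imwrite('pics/c3.png',cv2.resize(np.vstack([a,b]),None,fx=1.5,fy=1.5))
E
```

```text
scene [[269.  85.]
 [266.  57.]
 [262.  25.]
 [258. -12.]
 [253. -56.]
 [213. -76.]
 [254. -66.]]
side [[188. 165.]
 [179. 135.]
 [167. 101.]
 [154.  61.]
 [138.  12.]
 [ 14.  56.]
 [ 90.  31.]]
```

View pics/c3.png

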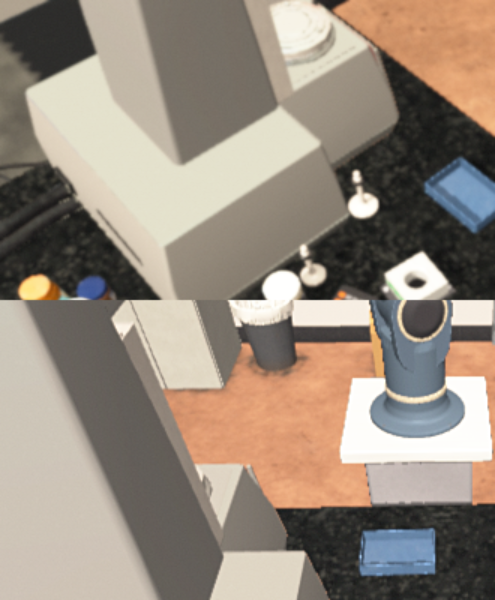

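The machine's front box starts near x 0.43, y -0.23 and is about 0.17 tall, so I'll swing past in front of it at z of about 0.3. The c1 crop confirms the large dock at scene (277,186): bore, green strip and dark plate.

>>> {"fn": "play_rows", "kwargs": {"motion": [[[2, 43, 14], [0, 0, 0.07], 0], [[2, 43, 14], [0, 0, 0.07], 0], [[2, 43, 14], [0, 0, 0.07], 0], [[2, 43, 14], [0, 0, 0.07], 0], [[2, 43, 14], [0, 0, 0.07], 0], [[16, 30, 0], [0, 0, 0.07], 0], [[16, 30, 0], [0, 0, 0.07], 0], [[16, 30, 0], [0, 0, 0.07], 0], [[16, 30, 0], [0, 0, 0.07], 0], [[16, 30, 0], [0, 0, 0.07], 0]], "newtons": 40}}

```text
time: 1.35
position: [0.37, -0.2477, 0.301]
ee_rot: [-180.0, -0.0, 64.8]
force: [-0.1, 0.0, -0.7]
opening: 0.0855
grasp_force: 0.0
```

>>> {"fn": "play_rows", "kwargs": {"motion": [[[18, 48, 0], [0, 0, 0.037], 0], [[18, 48, 0], [0, 0, 0.037], 0], [[18, 48, 0], [0, 0, 0.037], 0], [[18, 48, 0], [0, 0, 0.037], 0], [[13, 50, -8], [0, 0, 0.037], 0], [[13, 50, -8], [0, 0, 0.037], 0], [[13, 50, -8], [0, 0, 0.037], 0], [[13, 50, -8], [0, 0, 0.037], 0], [[13, 50, -8], [0, 0, 0.037], 0], [[10, 40, -8], [0, 0, 0.037], 0]]}}

```text
time: 2.6
position: [0.5155, 0.2358, 0.2527]
ee_rot: [-180.0, -0.1, 86.0]
force: [1.2, -0.2, 0.5]
opening: 0.0852
grasp_force: 0.0
```

Run:
```python
from h import *
im=save('wrist','w1.png')
h=cv2.cvtColor(im,cv2.COLOR_RGB2HSV); b=cv2.inRange(h,(100,150,120),(130,255,255))
n,l,st,c=cv2.connectedComponentsWithStats(b)
for i in range(1,n):
    if st[i,4]>150: print(st[i],c[i].round(1),(ray('wrist',*c[i],.086)*1000).round(1))
```

```text
[314  32  34  38 548] [330.7  51.6] [531.7 373.   86. ]
[315 101  32  34 464] [330.1 117.2] [527.9 313.3  86. ]
[315 162  30  30 387] [329.7 175.7] [524.2 253.1  86. ]
```

View pics/w1.png

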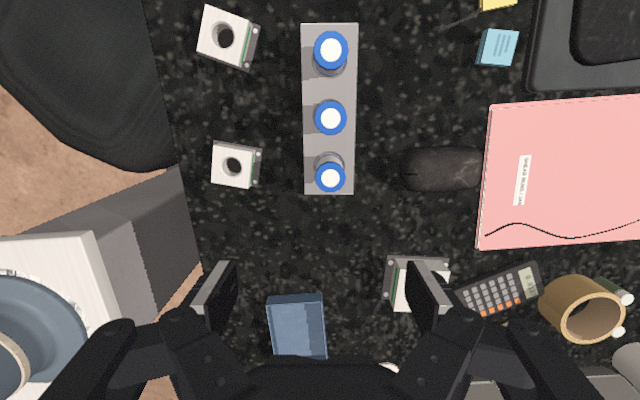

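The wrist view shows the cans in the rack at (331,52), (330,117) and (330,176), the dock at (415,285) and the tray at (297,325). The arm was still settling, so I'll re-measure.

Run:
```python
from h import *
print(readout.observe()['position'])
im=save('wrist','w2.png'); print(readout.observe()['position'])
h=cv2.cvtColor(im,cv2.COLOR_RGB2HSV); b=cv2.inRange(h,(100,150,120),(130,255,255))
n,l,st,c=cv2.connectedComponentsWithStats(b)
for i in range(1,n):
    if st[i,4]>150:
        cc=cv2.minEnclosingCircle(np.argwhere(l==i)[:,::-1].astype(np.float32).reshape(-1,1,2))
        print(cc,c[i].round(1),(ray('wrist',*c[i],.083)*1000).round(1))
        mask=(im.min(2)>200)&(np.hypot(*(np.indices(b.shape)-c[i][::-1][:,None,None]))<13); w=np.argwhere(mask).mean(0)[::-1]; print('white',w,(ray('wrist',*w,.086)*1000).round(1))
```

```text
[0.51480103 0.24147519 0.25197043]
[0.51425677 0.23868085 0.25222394]
((333.0, 58.0), 18.681640625) [332.7  58.9] [532.9 363.7  83. ]
white [332.74666667  57.264     ] [532.9 364.7  86. ]
((332.0, 124.0), 16.492521286010742) [331.5 123.6] [528.5 303.6  83. ]
white [331.89285714 124.53896104] [528.8 302.8  86. ]
((331.2355041503906, 182.7047119140625), 14.909652709960938) [330.9 181.9] [524.5 242.1  83. ]
white [331.22834646 183.7519685 ] [524.7 240.7  86. ]
```

>>> {"fn": "play_rows", "kwargs": {"motion": [[[2, 1, -20], [0, 0, 0], 0], [[2, 1, -20], [0, 0, 0], 0], [[2, 1, -20], [0, 0, 0], 0], [[2, 1, -20], [0, 0, 0], 0], [[2, 1, -20], [0, 0, 0], 0], [[2, 1, -20], [0, 0, 0], 0], [[0, 0, -10], [0, 0, 0], 0], [[0, 0, 0], [0, 0, 0], 0], [[0, 0, 0], [0, 0, 0], 0], [[0, 0, 0], [0, 0, 0], 0]]}}

```text
time: 3.95
position: [0.5283, 0.2385, 0.1241]
ee_rot: [179.9, -0.0, 85.7]
force: [-0.1, -0.2, 0.8]
opening: 0.0852
grasp_force: 0.0
```

Run:
```python
from h import *
s=readout.observe();print(s['position'],s['force'])
im=save('wrist','w3.png'); print(readout.observe()['position'])
h=cv2.cvtColor(im,cv2.COLOR_RGB2HSV); b=cv2.inRange(h,(100,150,120),(130,255,255))
n,l,st,c=cv2.connectedComponentsWithStats(b)
for i in range(1,n):
    if st[i,4]>150: print(st[i],c[i].round(1),(ray('wrist',*c[i],.083)*1000).round(1))
```

```text
[0.52827769 0.23853074 0.12412574] [-0.14531739 -0.17299522  0.79417538]
[0.52821474 0.23848512 0.12406813]
[283   0  61  49 965] [318.1  29.4] [535.5 360.4  83. ]
[ 288  104   55   55 1393] [315.  130.4] [529.4 306.6  83. ]
[ 293  201   48   49 1136] [316.7 223.8] [525.6 245.2  83. ]
```

>>> {"fn": "play_rows", "kwargs": {"motion": [[[-2.5, 5.5, -12], [0, 0, 0], 0], [[0, 0, -15], [0, 0, 0], 0], [[0, 0, -15], [0, 0, 0], 0], [[0, 0, -15], [0, 0, 0], 0], [[0, 0, -12], [0, 0, 0], 0], [[0, 0, -8], [0, 0, 0], 0], [[0, 0, 0], [0, 0, 0], 0.3], [[0, 0, 0], [0, 0, 0], 1], [[0, 0, 0], [0, 0, 0], 1], [[0, 0, 0], [0, 0, 0], 1]], "newtons": 40}}

```text
time: 5.25
position: [0.5258, 0.244, 0.047]
ee_rot: [179.9, -0.0, 85.7]
force: [-0.3, -0.2, 3.4]
opening: 0.0325
grasp_force: 39.4
```

>>> {"fn": "play_rows", "kwargs": {"motion": [[[0, 0, 3], [0, 0, 0], 1], [[0, 0, 6], [0, 0, 0], 1], [[0, 0, 8], [0, 0, 0], 1], [[0, 0, 8], [0, 0, 0], 1], [[0, 0, 4], [0, 0, 0], 1], [[0, 0, 1], [0, 0, 0], 1], [[0, 0, 0], [0, 0, 0], 1], [[0, 0, 0], [0, 0, 0], 1], [[0, 0, 0], [0, 0, 0], 1], [[0, 0, 0], [0, 0, 0], 1]]}}

```text
time: 6.5
position: [0.5253, 0.2438, 0.0762]
ee_rot: [-180.0, -0.0, 85.7]
force: [0.7, -0.2, -4.1]
opening: 0.0326
grasp_force: 39.9
```

Run:
```python
from h import *
for i in range(4):
    s=readout.observe();print(s['position'],s['force'],s['torque'],s['grasp_force']); viewer.read_camera('wrist')
```

```text
[0.5252939  0.24379614 0.07620515] [ 0.73334903 -0.15183801 -4.10511149] [-0.00344617  0.05895181 -0.00540714] 39.93555967904257
[0.52529006 0.24375928 0.07623821] [ 0.14632871  0.01581019 -3.04799699] [-0.01352661  0.06503593 -0.00249179] 39.935929334727405
[0.52533112 0.24381731 0.07629606] [ 0.13057298  0.76386878 -2.85014562] [ 0.0275103   0.04512436 -0.02365079] 39.93604190759896
[0.52529901 0.24379104 0.07628752] [ 0.57878     0.20373481 -2.61859822] [-0.00101297  0.00017014  0.00057029] 39.93578817023888
```

Can 1 weighs about 3.3 N, so it is the heavy one. I'll put it back gently and test the others.

>>> {"fn": "play_rows", "kwargs": {"motion": [[[0, 0, -6], [0, 0, 0], 1], [[0, 0, -8], [0, 0, 0], 1], [[0, 0, -7], [0, 0, 0], 1], [[0, 0, -4], [0, 0, 0], 1], [[0, 0, -2], [0, 0, 0], 1], [[0, 0, -1], [0, 0, 0], 1], [[0, 0, -1], [0, 0, 0], 1], [[0, 0, 0], [0, 0, 0], 1], [[0, 0, 0], [0, 0, 0], 0.55], [[0, 0, 0], [0, 0, 0], 0.3]]}}

```text
time: 7.95
position: [0.5258, 0.2442, 0.0479]
ee_rot: [179.9, -0.0, 85.7]
force: [-0.4, 0.6, 0.5]
opening: 0.0553
grasp_force: 0.0
```

>>> {"fn": "play_rows", "kwargs": {"motion": [[[0, 0, 0], [0, 0, 0], 0], [[0, 0, 0], [0, 0, 0], 0], [[0.8, 12.4, 0], [0, 0, 0], 0], [[0.8, 12.4, 0], [0, 0, 0], 0], [[0.8, 12.4, 0], [0, 0, 0], 0], [[0.8, 12.4, 0], [0, 0, 0], 0], [[0.8, 12.4, 0], [0, 0, 0], 0], [[0, 0, 0], [0, 0, 0], 0.3], [[0, 0, 0], [0, 0, 0], 1], [[0, 0, 0], [0, 0, 0], 1]]}}

```text
time: 9.2
position: [0.5296, 0.305, 0.0473]
ee_rot: [180.0, 0.0, 85.7]
force: [0.1, -0.3, 4.3]
opening: 0.0328
grasp_force: 40.5
```

>>> {"fn": "play_rows", "kwargs": {"motion": [[[0, 0, 0], [0, 0, 0], 1], [[0, 0, 3], [0, 0, 0], 1], [[0, 0, 6], [0, 0, 0], 1], [[0, 0, 8], [0, 0, 0], 1], [[0, 0, 8], [0, 0, 0], 1], [[0, 0, 4], [0, 0, 0], 1], [[0, 0, 1], [0, 0, 0], 1], [[0, 0, 0], [0, 0, 0], 1], [[0, 0, 0], [0, 0, 0], 1], [[0, 0, 0], [0, 0, 0], 1]]}}

```text
time: 10.45
position: [0.5292, 0.3057, 0.0771]
ee_rot: [-180.0, 0.0, 85.7]
force: [-1.1, 0.2, -1.0]
opening: 0.0327
grasp_force: 39.7
```

Run:
```python
from h import *
for i in range(4):
    s=readout.observe();print(s['position'],s['force'],s['opening'],s['grasp_force']); viewer.read_camera('wrist')
```

```text
[0.52921646 0.30569686 0.07709257] [-1.11269995  0.19253598 -1.00022813] 0.032712661943186526 39.680252272155485
[0.52925059 0.30572392 0.07713219] [-0.79346916 -0.47622772 -0.70345054] 0.03272202002441102 39.681114639679436
[0.52931979 0.30575994 0.07719195] [-0.0624212  -0.53480993 -1.2814243 ] 0.03271002043101573 39.680687836007564
[0.5293023  0.30572531 0.07720377] [-0.51134079 -0.14278032 -0.73556622] 0.03266105328861023 39.68063654290745
```

Can 2 weighs about 1 N, so it is light and goes to the tray.

>>> {"fn": "play_rows", "kwargs": {"motion": [[[-20, 0, 5], [0, 0, 0], 1], [[-23, 0, 5], [0, 0, 0], 1], [[-22, -12, 5], [0, 0, 0], 1], [[0, -30, 0], [0, 0, 0], 1], [[0, -36, 0], [0, 0, 0], 1], [[0, -36, 0], [0, 0, 0], 1], [[0, -36, 0], [0, 0, 0], 1], [[0, -36, 0], [0, 0, 0], 1], [[0, -36, 0], [0, 0, 0], 1], [[0, -36, 0], [0, 0, 0], 1]]}}

```text
time: 11.9
position: [0.4645, 0.0467, 0.0926]
ee_rot: [180.0, -0.0, 85.7]
force: [0.9, -0.8, -0.9]
opening: 0.0324
grasp_force: 39.9
```

>>> {"fn": "play_rows", "kwargs": {"motion": [[[0, -36, 0], [0, 0, 0], 1], [[0, -34, 0], [0, 0, 0], 1], [[0, -28, 0], [0, 0, 0], 1], [[0, 0, -8], [0, 0, 0], 1], [[0, 0, -12], [0, 0, 0], 1], [[0, 0, -10], [0, 0, 0], 1], [[0, 0, -6], [0, 0, 0], 1], [[0, 0, -3], [0, 0, 0], 1], [[0, 0, 0], [0, 0, 0], 1], [[0, 0, 0], [0, 0, 0], 1]]}}

```text
time: 13.15
position: [0.4646, -0.0502, 0.0536]
ee_rot: [180.0, 0.0, 85.7]
force: [0.1, -0.1, -1.0]
opening: 0.0325
grasp_force: 39.9
```

Run:
```python
from h import *
a=save('side','s2.png'); s=readout.observe();print(s['position'],s['force'],s['opening'],s['grasp_force'])
b=save('wrist','w4.png')
m=np.hstack([cv2.resize(a[120:260,200:400],(400,280),interpolation=2),cv2.resize(b,(400,250))[:, :].copy().__class__ and cv2.resize(b,(400,280))])
cv2.imwrite('pics/m4.png',m[:,:,::-1])
```

```text
[ 0.46460215 -0.05024058  0.05360627] [ 0.71222163  0.31449194 -1.34990001] 0.032312299989632476 39.901505389861995
```

View pics/m4.png

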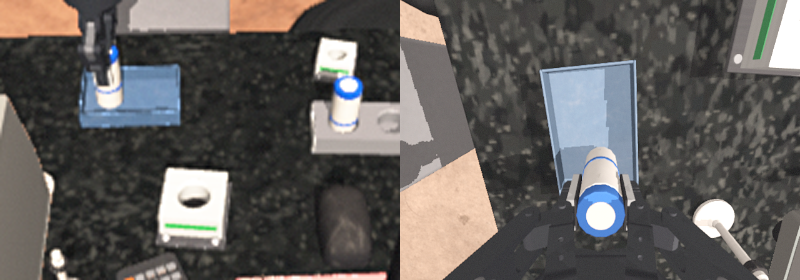

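The can hangs inside the tray's left half, upright at (108,85) in the side crop. I'll lower and release it.

>>> {"fn": "play_rows", "kwargs": {"motion": [[[0, 0, -5], [0, 0, 0], 1], [[0, 0, -3], [0, 0, 0], 1], [[0, 0, -1], [0, 0, 0], 1], [[0, 0, -0.7], [0, 0, 0], 1], [[0, 0, 0], [0, 0, 0], 1], [[0, 0, 0], [0, 0, 0], 0.55], [[0, 0, 0], [0, 0, 0], 0.3], [[0, 0, 0], [0, 0, 0], 0], [[0, 0, 0], [0, 0, 0], 0], [[0, 0, 12], [0, 0, 0], 0]]}}

```text
time: 14.5
position: [0.4636, -0.0501, 0.0555]
ee_rot: [-179.9, -0.0, 85.7]
force: [1.1, 0.8, -0.5]
opening: 0.0855
grasp_force: 0.0
```

>>> {"fn": "play_rows", "kwargs": {"motion": [[[0, 0, 25], [0, 0, 0], 0], [[0, 0, 30], [0, 0, 0], 0], [[7, 42, 5], [0, 0, 0], 0], [[7, 42, 0], [0, 0, 0], 0], [[7, 42, 0], [0, 0, 0], 0], [[7, 42, 0], [0, 0, 0], 0], [[7, 42, 0], [0, 0, 0], 0], [[7, 42, 0], [0, 0, 0], 0], [[7, 42, 0], [0, 0, 0], 0], [[7, 42, 0], [0, 0, 0], 0]]}}

```text
time: 15.75
position: [0.5206, 0.2871, 0.1165]
ee_rot: [180.0, -0.0, 85.7]
force: [0.4, -0.3, -0.2]
opening: 0.0857
grasp_force: 0.0
```

>>> {"fn": "play_rows", "kwargs": {"motion": [[[7, 42, 0], [0, 0, 0], 0], [[6, 39, 0], [0, 0, 0], 0], [[0, 0, -15], [0, 0, 0], 0], [[0, 0, -20], [0, 0, 0], 0], [[0, 0, -20], [0, 0, 0], 0], [[0, 0, -13], [0, 0, 0], 0], [[0, 0, 0], [0, 0, 0], 0], [[0, 0, 0], [0, 0, 0], 0], [[0, 0, 0], [0, 0, 0], 0], [[0, 0, 0], [0, 0, 0], 0]]}}

```text
time: 17.0
position: [0.5336, 0.3671, 0.0483]
ee_rot: [179.9, -0.0, 85.7]
force: [-0.6, -0.4, -0.1]
opening: 0.0854
grasp_force: 0.0
```

>>> {"fn": "play_rows", "kwargs": {"motion": [[[0, 0, -1], [0, 0, 0], 0.3], [[0, 0, 0], [0, 0, 0], 1], [[0, 0, 0], [0, 0, 0], 1], [[0, 0, 0], [0, 0, 0], 1], [[0, 0, 3], [0, 0, 0], 1], [[0, 0, 8], [0, 0, 0], 1], [[0, 0, 10], [0, 0, 0], 1], [[0, 0, 8], [0, 0, 0], 1], [[0, 0, 1], [0, 0, 0], 1], [[0, 0, 0], [0, 0, 0], 1]]}}

```text
time: 18.25
position: [0.5333, 0.3666, 0.0767]
ee_rot: [180.0, 0.0, 85.7]
force: [-0.3, -0.3, -0.9]
opening: 0.0325
grasp_force: 39.7
```

Run:
```python
from h import *
for i in range(5):
    s=readout.observe();print(s['position'],s['force'],s['opening'],s['grasp_force']); viewer.read_camera('wrist')
a=save('side','s3.png')
cv2.imwrite('pics/m5.png',cv2.resize(a[120:260,200:440],(720,420))[:,:,::-1])
```

```text
[0.53333806 0.36664076 0.07667685] [-0.2689492  -0.33962884 -0.92502899] 0.03249328438723246 39.67619290051516
[0.53325482 0.36658459 0.0764481 ] [ 0.14478851 -0.16259707 -1.19684602] 0.03254174353127423 39.67524072853848
[0.53320351 0.36653544 0.07629165] [ 0.65073857  0.56529249 -0.40005775] 0.03261321428813399 39.67600462026894
[0.53315882 0.36654965 0.07624045] [ 0.13596726 -0.49301435 -1.01629126] 0.03283956739586169 39.675874473759905
[0.53318659 0.36655564 0.07624188] [ 0.40042021 -0.15130045 -2.19698401] 0.032571382165239554 39.67565986211412
```

View pics/m5.png

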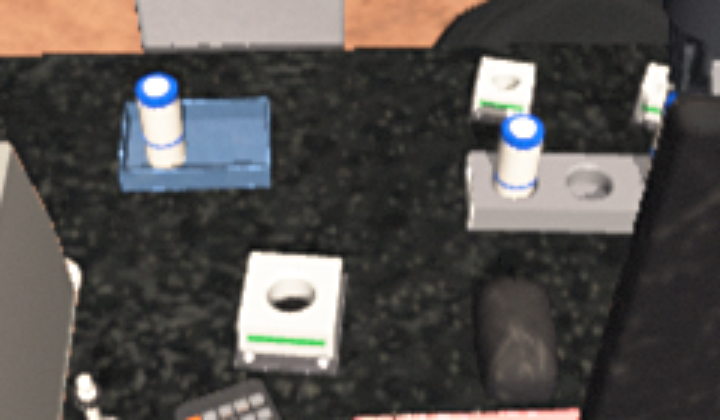

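Can 3 is light as well, about 1.1 N. Can 2 stands upright in the tray at (160,120), and can 1 is back in its well. I'll place can 3 in the tray's other half.

>>> {"fn": "play_rows", "kwargs": {"motion": [[[-20, 0, 5], [0, 0, 0], 1], [[-24, -12, 5], [0, 0, 0], 1], [[-24, -25, 5], [0, 0, 0], 1], [[0, -36, 0], [0, 0, 0], 1], [[0, -36, 0], [0, 0, 0], 1], [[0, -36, 0], [0, 0, 0], 1], [[0, -36, 0], [0, 0, 0], 1], [[0, -36, 0], [0, 0, 0], 1], [[0, -36, 0], [0, 0, 0], 1], [[0, -36, 0], [0, 0, 0], 1]]}}

```text
time: 19.8
position: [0.4654, 0.0767, 0.0918]
ee_rot: [180.0, -0.0, 85.7]
force: [0.3, 0.3, -0.9]
opening: 0.0323
grasp_force: 39.8
```

>>> {"fn": "play_rows", "kwargs": {"motion": [[[0, -38, 0], [0, 0, 0], 1], [[0, -30, 0], [0, 0, 0], 1], [[0, 0, -8], [0, 0, 0], 1], [[0, 0, -14], [0, 0, 0], 1], [[0, 0, -12], [0, 0, 0], 1], [[0, 0, -7], [0, 0, 0], 1], [[0, 0, -3], [0, 0, 0], 1], [[0, 0, 0], [0, 0, 0], 1], [[0, 0, 0], [0, 0, 0], 1], [[0, 0, 0], [0, 0, 0], 1]]}}

```text
time: 21.05
position: [0.4656, 0.0097, 0.0479]
ee_rot: [180.0, 0.0, 85.7]
force: [-0.8, -0.3, -1.4]
opening: 0.0325
grasp_force: 39.8
```

>>> {"fn": "play_rows", "kwargs": {"motion": [[[0, 0, -2], [0, 0, 0], 1], [[0, 0, -1], [0, 0, 0], 1], [[0, 0, -0.9], [0, 0, 0], 1], [[0, 0, 0], [0, 0, 0], 1], [[0, 0, 0], [0, 0, 0], 0.55], [[0, 0, 0], [0, 0, 0], 0.3], [[0, 0, 0], [0, 0, 0], 0], [[0, 0, 0], [0, 0, 0], 0], [[0, 0, 12], [0, 0, 0], 0], [[0, 0, 25], [0, 0, 0], 0]]}}

```text
time: 22.3
position: [0.4647, 0.0099, 0.0811]
ee_rot: [-179.9, -0.0, 85.7]
force: [-0.1, -0.7, 0.0]
opening: 0.0855
grasp_force: 0.0
```

>>> {"fn": "play_rows", "kwargs": {"motion": [[[0, 0, 32], [0, 0, 0], 0], [[8, 32, 5], [0, 0, 0], 0], [[8, 34, 0], [0, 0, 0], 0], [[8, 34, 0], [0, 0, 0], 0], [[9, 34, 0], [0, 0, 0], 0], [[9, 34, 0], [0, 0, 0], 0], [[9, 34, 0], [0, 0, 0], 0], [[9, 32, 0], [0, 0, 0], 0], [[0, 0, 0], [0, 0, 0], 0], [[0, 0, 0], [0, 0, 0], 0]]}}

```text
time: 23.55
position: [0.5252, 0.2429, 0.1179]
ee_rot: [-180.0, 0.1, 85.7]
force: [0.8, -0.5, -0.0]
opening: 0.0853
grasp_force: 0.0
```

Run:
```python
from h import *
s=readout.observe();print(s['position'],s['force'])
im=save('wrist','w5.png')
h=cv2.cvtColor(im,cv2.COLOR_RGB2HSV); b=cv2.inRange(h,(100,150,120),(130,255,255))
n,l,st,c=cv2.connectedComponentsWithStats(b)
for i in range(1,n):
    if st[i,4]>150: print(st[i],c[i].round(1),(ray('wrist',*c[i],.083)*1000).round(1))
```

```text
[0.52517273 0.2429359  0.11791577] [ 0.77660564 -0.47747819 -0.0278055 ]
[ 297  210   50   50 1207] [321.3 233.1] [525.3 244.8  83. ]
```

>>> {"fn": "play_rows", "kwargs": {"motion": [[[0, 1, -18], [0, 0, 0], 0], [[0, 0, -20], [0, 0, 0], 0], [[0, 0, -18], [0, 0, 0], 0], [[0, 0, -10], [0, 0, 0], 0], [[0, 0, -4.5], [0, 0, 0], 0], [[0, 0, 0], [0, 0, 0], 0], [[0, 0, 0], [0, 0, 0], 0.3], [[0, 0, 0], [0, 0, 0], 1], [[0, 0, 0], [0, 0, 0], 1], [[0, 0, 0], [0, 0, 0], 1]], "newtons": 60}}

```text
time: 24.85
position: [0.5257, 0.2449, 0.0478]
ee_rot: [180.0, -0.0, 85.7]
force: [-0.6, -0.5, 4.4]
opening: 0.0322
grasp_force: 59.1
```

>>> {"fn": "play_rows", "kwargs": {"motion": [[[0, 0, 4], [0, 0, 0], 1], [[0, 0, 10], [0, 0, 0], 1], [[0, 0, 14], [0, 0, 0], 1], [[0, -6, 14], [0, 0, 0], 1], [[1, -18, 4], [0, 0, 0], 1], [[4, -24, 0], [0, 0, 0], 1], [[10, -28, 0], [0, 0, 0], 1], [[16, -28, 0], [0, 0, 0], 1], [[18, -28, 0], [0, 0, 0], 1], [[18, -28, 0], [0, 0, 0], 1]]}}

```text
time: 26.1
position: [0.5923, 0.0817, 0.0931]
ee_rot: [-180.0, 0.1, 85.6]
force: [0.5, -0.2, -2.8]
opening: 0.0323
grasp_force: 60.0
```

>>> {"fn": "play_rows", "kwargs": {"motion": [[[18, -28, 0], [0, 0, 0], 1], [[18, -28, 0], [0, 0, 0], 1], [[14, -20, 0], [0, 0, 0], 1], [[6, -10, 0], [0, 0, 0], 1], [[0, 0, 0], [0, 0, 0], 1], [[0, 0, 0], [0, 0, 0], 1], [[0, 0, 0], [0, 0, 0], 1], [[0, 0, 0], [0, 0, 0], 1], [[0, 0, 0], [0, 0, 0], 1], [[0, 0, 0], [0, 0, 0], 1]]}}

```text
time: 27.35
position: [0.6483, -0.0012, 0.0933]
ee_rot: [180.0, 0.0, 85.7]
force: [0.0, -0.1, -2.4]
opening: 0.0322
grasp_force: 60.0
```

Run:
```python
from h import *
s=readout.observe();print(s['position'],s['force'],s['grasp_force'])
im=save('wrist','w6.png'); cv2.imwrite('pics/w6c.png',cv2.resize(im[0:260,190:450],None,fx=2.3,fy=2.3)[:,:,::-1])
```

```text
[ 0.64832745 -0.00116277  0.09326267] [ 0.0088168  -0.0855625  -2.35073299] 59.967350953957066
```

View pics/w6c.png

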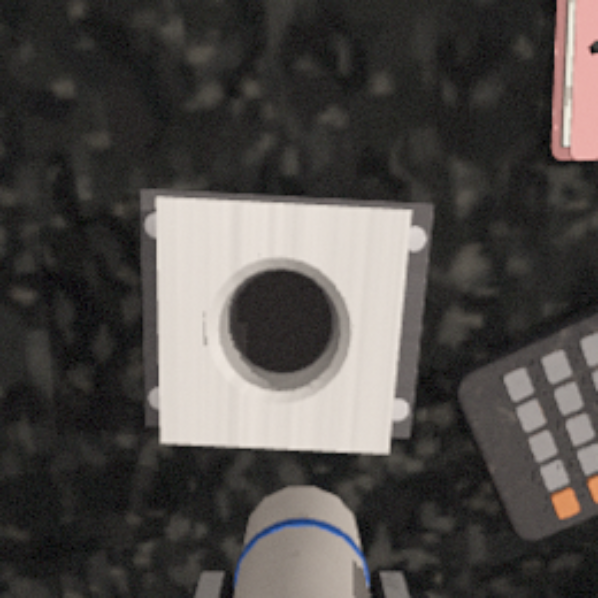

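The dock's chamfer ring is centred at (280,330) in the crop, with the can below it.

Run:
```python
from h import *
P=[]
for u,v in [(280,330),(157,197),(411,209),(388,454),(160,443)]:
    p=ray('wrist',190+(u+.5)/2.3-.5,(v+.5)/2.3-.5,.038)*1000; P.append(p); print(p.round(1))
print(np.mean(P[1:],0), readout.observe()['position'])
```

```text
[646.1  57.7  38. ]
[615.7  95.9  38. ]
[684.7  87.6  38. ]
[676.   17.8  38. ]
[606.7  26.5  38. ]
[645.78491074  56.9577961   38.        ] [ 0.64836373 -0.00121039  0.09323078]
```

>>> {"fn": "play_rows", "kwargs": {"motion": [[[-0.4, 15, 0], [0, 0, 0], 1], [[-0.5, 20, 0], [0, 0, 0], 1], [[-0.5, 15, 0], [0, 0, 0], 1], [[0, 8, 0], [0, 0, 0], 1], [[0, 0, -3], [0, 0, 0], 1], [[0, 0, -5], [0, 0, 0], 1], [[0, 0, -4], [0, 0, 0], 1], [[0, 0, -2], [0, 0, 0], 1], [[0, 0, -1], [0, 0, 0], 1], [[0, 0, 0], [0, 0, 0], 1]]}}

```text
time: 28.65
position: [0.6471, 0.0571, 0.0794]
ee_rot: [180.0, -0.0, 85.7]
force: [-2.7, -0.4, 4.9]
opening: 0.0324
grasp_force: 60.8
```

Run:
```python
from h import *
for i in range(2):
    s=readout.observe();print(s['position'],s['force'],s['torque']); a=save('side','s%d.png'%(5+i))
print([(ray('side',u,v,.1)*1000).round() for u,v in [(297,230)]])
```

```text
[0.64705013 0.05714171 0.07941282] [-2.71529705 -0.40202679  4.94348044] [-0.10032527  0.65198333 -0.05101154]
[0.64701351 0.05713389 0.07936656] [-2.60648713  0.34956564  5.25943488] [-0.06165515  0.71058897 -0.06488303]
[array([728.,  57., 100.])]
```

>>> {"fn": "play_rows", "kwargs": {"motion": [[[0, 0, 1.5], [0, 0, 0], 1], [[-1, 0, 0], [0, 0, 0], 1], [[-1, 0, 0], [0, 0, 0], 1], [[0, 0, 0], [0, 0, 0], 1], [[0, 0, -0.7], [0, 0, 0], 1], [[0, 0, -0.8], [0, 0, 0], 1], [[0, 0, -0.5], [0, 0, 0], 1], [[0, 0, 0], [0, 0, 0], 1], [[0, 0, 0], [0, 0, 0], 1], [[0, 0, 0], [0, 0, 0], 1]]}}

```text
time: 30.0
position: [0.6454, 0.0574, 0.0793]
ee_rot: [179.9, -0.0, 85.7]
force: [-1.1, -0.1, 7.4]
opening: 0.032
grasp_force: 61.1
```

Run:
```python
from h import *
for i in range(2):
    s=readout.observe();print(s['position'],s['force'],s['torque']); viewer.read_camera('side')
```

```text
[0.64537252 0.05737384 0.07929492] [-1.05385204 -0.09105222  7.37084007] [-0.09385282  0.41713577 -0.05495824]
[0.64538301 0.05742725 0.07931131] [-1.15374422  1.45284846  7.29705654] [-0.13161843  0.39611205 -0.01883544]
```

Run:
```python
from h import *
w=save('wrist','w7.png'); s=viewer.read_camera('side'); c=viewer.read_camera('scene')
W=cv2.resize(w[90:290,210:430],(495,450),interpolation=2)
S=cv2.resize(s[185:255,262:332],(300,300),interpolation=2); C=cv2.resize(c[150:220,243:313],(300,300),interpolation=2)
o=np.zeros((600,795,3),np.uint8); o[:450,:495]=W; o[:300,495:]=S; o[300:,495:]=C
cv2.imwrite('pics/m7.png',o[:,:,::-1])
```

```text
(no output)
```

View pics/m7.png

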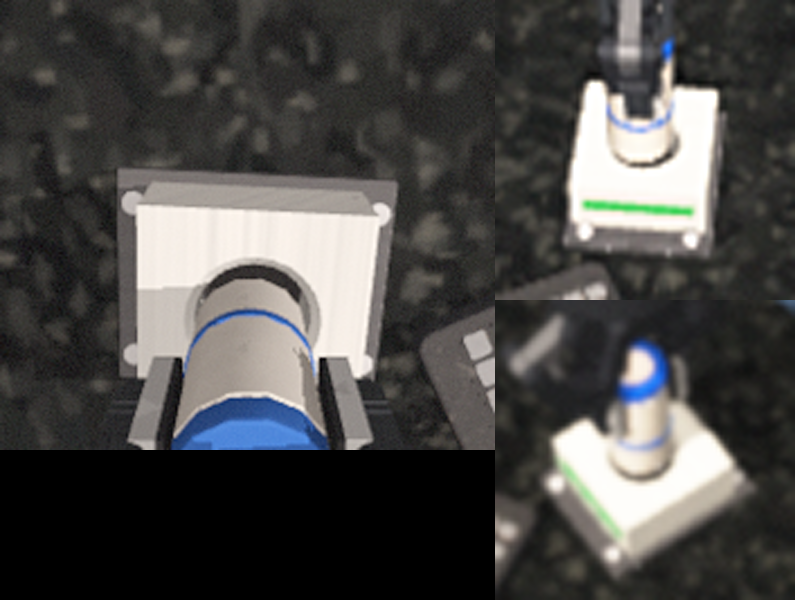

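Run:
```python
from h import *
print(readout.observe()['position'])
for u,v in [(253,258),(253,265),(253,280),(184,310),(322,310),(204,290),(302,290),(137,205),(383,215)]:
    print((u,v),(ray('wrist',210+(u+.5)/2.25-.5,90+(v+.5)/2.25-.5,.038)*1000).round(1))
```

```text
[0.64537227 0.05738567 0.07927398]
(253, 258) [647.4  77.6  38. ]
(253, 265) [647.3  75.4  38. ]
(253, 280) [646.9  70.7  38. ]
(184, 310) [625.4  62.6  38. ]
(322, 310) [667.   59.5  38. ]
(204, 290) [632.1  68.6  38. ]
(302, 290) [661.3  66.4  38. ]
(137, 205) [615.5  96.1  38. ]
(383, 215) [685.7  87.8  38. ]
```

The wrist crop shows the gap only on the +y side: the rim is at y 77.6 and the can's edge at 70.7. The can therefore sits about 3 mm too far to -y, so I'll shift it +y.

>>> {"fn": "play_rows", "kwargs": {"motion": [[[0, 0, 2.5], [0, 0, 0], 1], [[0, 1.5, 0], [0, 0, 0], 1], [[0, 1.5, 0], [0, 0, 0], 1], [[0, 0, -1], [0, 0, 0], 1], [[0, 0, -1], [0, 0, 0], 1], [[0, 0, -1], [0, 0, 0], 1], [[0, 0, -1], [0, 0, 0], 1], [[0, 0, 0], [0, 0, 0], 1], [[0, 0, 0], [0, 0, 0], 1], [[0, 0, 0], [0, 0, 0], 1]]}}

```text
time: 31.5
position: [0.6451, 0.0598, 0.076]
ee_rot: [180.0, -0.0, 85.7]
force: [2.7, -0.6, -3.7]
opening: 0.0323
grasp_force: 59.9
```

Run:
```python
from h import *
for i in range(2):
    s=readout.observe();print(s['position'],s['force'],s['torque']); viewer.read_camera('side')
```

```text
[0.64514932 0.05982612 0.07604583] [ 2.73407875 -0.56450494 -3.70981174] [-0.00092352 -0.66015636  0.04801559]
[0.64513531 0.05979967 0.07606611] [ 2.39302953 -0.08881368 -4.58277081] [-0.03289442 -0.69457799  0.00532503]
```

The can has dropped into the mouth and the wall pushes it towards +x. I'll ease it +x 1 mm and continue down.

>>> {"fn": "play_rows", "kwargs": {"motion": [[[0.5, 0, 0], [0, 0, 0], 1], [[0.3, 0, 0], [0, 0, 0], 1], [[0, 0, -1], [0, 0, 0], 1], [[0, 0, -1], [0, 0, 0], 1], [[0, 0, -1], [0, 0, 0], 1], [[0, 0, -1], [0, 0, 0], 1], [[0, 0, -1], [0, 0, 0], 1], [[0, 0, 0], [0, 0, 0], 1], [[0, 0, 0], [0, 0, 0], 1], [[0, 0, 0], [0, 0, 0], 1]]}}

```text
time: 32.85
position: [0.6456, 0.0597, 0.0711]
ee_rot: [-180.0, 0.0, 85.7]
force: [-0.3, -0.6, -3.1]
opening: 0.0322
grasp_force: 60.0
```

Run:
```python
from h import *
for i in range(2):
    s=readout.observe();print(s['position'],s['force'],s['torque']); viewer.read_camera('side')
```

```text
[0.64562622 0.05974516 0.07111578] [-0.26885111 -0.550402   -3.14236861] [-0.00859929 -0.10650041  0.01122703]
[0.64563002 0.05976303 0.0711488 ] [ 0.33384053 -0.52537605 -3.89660723] [ 0.02434372 -0.11784508  0.02263845]
```

>>> {"fn": "play_rows", "kwargs": {"motion": [[[0, 0, -1.5], [0, 0, 0], 1], [[0, 0, -1.5], [0, 0, 0], 1], [[0, 0, -1.5], [0, 0, 0], 1], [[0, 0, -1], [0, 0, 0], 1], [[0, 0, -1], [0, 0, 0], 1], [[0, 0, -1], [0, 0, 0], 1], [[0, 0, -0.8], [0, 0, 0], 1], [[0, 0, 0], [0, 0, 0], 1], [[0, 0, 0], [0, 0, 0], 1], [[0, 0, 0], [0, 0, 0], 1]]}}

```text
time: 34.2
position: [0.6458, 0.0597, 0.0629]
ee_rot: [180.0, -0.0, 85.7]
force: [0.6, -0.4, -3.2]
opening: 0.0323
grasp_force: 60.0
```

>>> {"fn": "play_rows", "kwargs": {"motion": [[[0, 0, -0.6], [0, 0, 0], 1], [[0, 0, -0.6], [0, 0, 0], 1], [[0, 0, -0.6], [0, 0, 0], 1], [[0, 0, -0.6], [0, 0, 0], 1], [[0, 0, 0], [0, 0, 0], 1], [[0, 0, 0], [0, 0, 0], 1], [[0, 0, 0], [0, 0, 0], 1], [[0, 0, 0], [0, 0, 0], 1], [[0, 0, 0], [0, 0, 0], 1], [[0, 0, 0], [0, 0, 0], 1]]}}

```text
time: 35.45
position: [0.6458, 0.0598, 0.0605]
ee_rot: [180.0, -0.0, 85.7]
force: [-0.5, -0.8, -3.6]
opening: 0.0323
grasp_force: 60.0
```

>>> {"fn": "play_rows", "kwargs": {"motion": [[[0, 0, -0.4], [0, 0, 0], 1], [[0, 0, -0.4], [0, 0, 0], 1], [[0, 0, -0.4], [0, 0, 0], 1], [[0, 0, -0.4], [0, 0, 0], 1], [[0, 0, -0.4], [0, 0, 0], 1], [[0, 0, -0.4], [0, 0, 0], 1], [[0, 0, -0.3], [0, 0, 0], 1], [[0, 0, 0], [0, 0, 0], 1], [[0, 0, 0], [0, 0, 0], 1], [[0, 0, 0], [0, 0, 0], 1]]}}

```text
time: 36.7
position: [0.6458, 0.0598, 0.0578]
ee_rot: [180.0, -0.0, 85.7]
force: [0.1, -1.1, -3.3]
opening: 0.0328
grasp_force: 60.0
```

>>> {"fn": "play_rows", "kwargs": {"motion": [[[0, 0, -0.4], [0, 0, 0], 1], [[0, 0, -0.4], [0, 0, 0], 1], [[0, 0, -0.4], [0, 0, 0], 1], [[0, 0, -0.4], [0, 0, 0], 1], [[0, 0, -0.4], [0, 0, 0], 1], [[0, 0, -0.4], [0, 0, 0], 1], [[0, 0, -0.3], [0, 0, 0], 1], [[0, 0, 0], [0, 0, 0], 1], [[0, 0, 0], [0, 0, 0], 1], [[0, 0, 0], [0, 0, 0], 1]]}}

```text
time: 37.95
position: [0.6458, 0.0597, 0.0551]
ee_rot: [180.0, 0.0, 85.7]
force: [1.8, -0.9, -2.5]
opening: 0.0323
grasp_force: 60.1
```

>>> {"fn": "play_rows", "kwargs": {"motion": [[[0, 0, -0.4], [0, 0, 0], 1], [[0, 0, -0.4], [0, 0, 0], 1], [[0, 0, -0.4], [0, 0, 0], 1], [[0, 0, -0.4], [0, 0, 0], 1], [[0, 0, -0.4], [0, 0, 0], 1], [[0, 0, -0.4], [0, 0, 0], 1], [[0, 0, 0], [0, 0, 0], 1], [[0, 0, 0], [0, 0, 0], 1], [[0, 0, 0], [0, 0, 0], 1], [[0, 0, 0], [0, 0, 0], 1]]}}

```text
time: 39.2
position: [0.6459, 0.0597, 0.0536]
ee_rot: [180.0, 0.0, 85.7]
force: [-1.3, -2.1, 5.9]
opening: 0.0323
grasp_force: 60.8
```

Seat felt at TCP z of about 53.6 mm, about 26 mm below the mouth, which is in range. I'll press to about 15 N and hold.

>>> {"fn": "play_rows", "kwargs": {"motion": [[[0, 0, -0.4], [0, 0, 0], 1], [[0, 0, -0.4], [0, 0, 0], 1], [[0, 0, 0], [0, 0, 0], 1], [[0, 0, 0], [0, 0, 0], 1], [[0, 0, 0], [0, 0, 0], 1], [[0, 0, 0], [0, 0, 0], 1], [[0, 0, 0], [0, 0, 0], 1], [[0, 0, 0], [0, 0, 0], 1], [[0, 0, 0], [0, 0, 0], 1], [[0, 0, 0], [0, 0, 0], 1]]}}

```text
time: 40.45
position: [0.646, 0.0597, 0.0535]
ee_rot: [180.0, 0.0, 85.7]
force: [-3.3, -2.8, 9.0]
opening: 0.0322
grasp_force: 61.3
```

Run:
```python
from h import *
for i in range(3):
    s=readout.observe();print(s['position'],s['force'],s['torque']); viewer.read_camera('side')
```

```text
[0.64597199 0.05970408 0.05352106] [-3.27193891 -2.8144253   9.04799103] [-0.66390369  0.76201293  0.06492505]
[0.64592387 0.05977822 0.05349592] [-3.70886942 -4.08526033  9.5196655 ] [-0.61909484  0.76929286  0.0135678 ]
[0.64594319 0.05974901 0.05351483] [-2.72680945 -3.06768623 10.11697296] [-0.72179687  0.77231368  0.04011363]
```

>>> {"fn": "play_rows", "kwargs": {"motion": [[[-0.4, -0.4, 0], [0, 0, 0], 1], [[0, 0, 0], [0, 0, 0], 1], [[0, 0, 0], [0, 0, 0], 1], [[0, 0, 0], [0, 0, 0], 1], [[0, 0, -0.4], [0, 0, 0], 1], [[0, 0, 0], [0, 0, 0], 1], [[0, 0, 0], [0, 0, 0], 1], [[0, 0, 0], [0, 0, 0], 1], [[0, 0, 0], [0, 0, 0], 1], [[0, 0, 0], [0, 0, 0], 1]]}}

```text
time: 41.85
position: [0.6459, 0.0597, 0.0535]
ee_rot: [179.9, 0.0, 85.7]
force: [-3.4, -3.4, 10.6]
opening: 0.0322
grasp_force: 61.5
```

Run:
```python
from h import *
for i in range(2):
    s=readout.observe();print(s['position'],s['force'],s['torque']); viewer.read_camera('side')
```

```text
[0.64592549 0.0596607  0.05349197] [-3.37704981 -3.39040779 10.63458657] [-0.59392225  0.69438567 -0.00612708]
[0.6459149  0.05964414 0.05348324] [-3.96180882 -2.61463917 10.84627826] [-0.56111583  0.73804071  0.00464705]
```

>>> {"fn": "play_rows", "kwargs": {"motion": [[[-0.3, -0.3, -0.4], [0, 0, 0], 1], [[0, 0, 0], [0, 0, 0], 1], [[0, 0, 0], [0, 0, 0], 1], [[0, 0, 0], [0, 0, 0], 1], [[0, 0, 0], [0, 0, 0], 1], [[0, 0, 0], [0, 0, 0], 1], [[0, 0, 0], [0, 0, 0], 1], [[0, 0, 0], [0, 0, 0], 1], [[0, 0, 0], [0, 0, 0], 1], [[0, 0, 0], [0, 0, 0], 1]]}}

```text
time: 43.2
position: [0.6459, 0.0597, 0.0535]
ee_rot: [179.9, -0.0, 85.7]
force: [-2.3, -2.7, 12.0]
opening: 0.0321
grasp_force: 61.5
```

>>> {"fn": "play_rows", "kwargs": {"motion": [[[0, 0, 1], [0, 0, 0], 1], [[0, 0, 0.8], [0, 0, 0], 1], [[0, 0, 0], [0, 0, 0], 1], [[0, 0, 0], [0, 0, 0], 0.55], [[0, 0, 0], [0, 0, 0], 0.3], [[0, 0, 0], [0, 0, 0], 0], [[0, 0, 0], [0, 0, 0], 0], [[0, 0, 0], [0, 0, 0], 0], [[0, 0, 0], [0, 0, 0], 0], [[0, 0, 0], [0, 0, 0], 0]]}}

```text
time: 44.45
position: [0.6451, 0.059, 0.0529]
ee_rot: [180.0, -0.0, 85.7]
force: [0.3, -0.0, 0.4]
opening: 0.0854
grasp_force: 0.0
```

>>> {"fn": "play_rows", "kwargs": {"motion": [[[0, 0, 6], [0, 0, 0], 0], [[0, 0, 12], [0, 0, 0], 0], [[0, 0, 20], [0, 0, 0], 0], [[0, 0, 20], [0, 0, 0], 0], [[0, 0, 20], [0, 0, 0], 0], [[0, 0, 20], [0, 0, 0], 0], [[-10, -10, 10], [0, 0, 0], 0], [[-10, -10, 0], [0, 0, 0], 0], [[0, 0, 0], [0, 0, 0], 0], [[0, 0, 0], [0, 0, 0], 0]]}}

```text
time: 45.7
position: [0.6246, 0.0387, 0.1603]
ee_rot: [-179.9, -0.0, 85.7]
force: [-0.6, 1.2, 0.0]
opening: 0.0857
grasp_force: 0.0
```

Run:
```python
from h import *
im=save('wrist','w9.png')
s=readout.observe(); print(s['position'])
h=cv2.cvtColor(im,cv2.COLOR_RGB2HSV); b=cv2.inRange(h,(100,150,120),(130,255,255))
n,l,st,c=cv2.connectedComponentsWithStats(b)
for i in range(1,n):
    if st[i,4]>100: print(st[i],c[i].round(1),[(ray('wrist',*c[i],z)*1000).round(1) for z in (.079,.089,.099)])
for nm in ('side','scene'):
    im=save(nm,nm+'9.png'); h=cv2.cvtColor(im,cv2.COLOR_RGB2HSV); b=cv2.inRange(h,(105,180,150),(125,255,255))
    n,l,st,c=cv2.connectedComponentsWithStats(b)
    for i in range(1,n):
        if st[i,4]>25: print(nm,st[i],c[i].round(1),[(ray(nm,*c[i],z)*1000).round(1) for z in (.080,.089)])
```

```text
[0.62483122 0.03912287 0.16033037]
[325 171  44  43 845] [346.3 190.6] [array([645.9,  56. ,  79. ]), array([645.2,  58.9,  89. ]), array([644.5,  61.8,  99. ])]
[117 237  44  38 707] [138.4 255.5] [array([465.4,  11.6,  79. ]), array([472.8,  16.5,  89. ]), array([480.2,  21.4,  99. ])]
[136 297  39  28 449] [152.9 306.4] [array([464.5, -40.6,  79. ]), array([471.9, -33.4,  89. ]), array([479.3, -26.2,  99. ])]
side [245 145  14  11  55] [252.2 150.9] [array([469.6, -50.6,  80. ]), array([479.5, -49. ,  89. ])]
side [288 196  16  13  86] [295.7 202.8] [array([640.1,  54.4,  80. ]), array([647.7,  54.6,  89. ])]
scene [313 115  14  12  40] [318.8 122.2] [array([470. ,  10.9,  80. ]), array([475.2,  16.3,  89. ])]
scene [268 166  15  14  52] [275.  172.9] [array([644.1,  48.9,  80. ]), array([647.6,  53.9,  89. ])]
```

```bash
python3 -c "
from station import env
print(env.finish_job())"
```

```text
the job is handed in; nothing more can be done
None
```

I handed the job in at about 46 s: the two light cartridges stand in the blue tray, and the heavy one was seated in the dock, pressed with about 15 N for a second and left there. Final camera positions and forces matched this; the judge's verdict was not returned.

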